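# Shuttle a tile bundle into the empty tray with the joystick

## Task

Push the waiting tile bundle along the apron until it is fully home against the backstop, between the two paddles. Then tilt the joystick straight over, as far as it goes, to the side where the empty tray lies, hold it there for about two seconds so that the paddles shove the bundle into that tray, and let the stick spring back upright. Move the paddles only with the stick, and leave the things standing round about in their places.

Things in the scene. Friction and masses are not known exactly. Their poses are not given: they have to be found in the camera images.
- station: Shuttle station, fixed to the table. Origin at table height under the centre of its bay; x points away from the robot (feed direction), y left, z up; yaw up to 0.12 rad either way. Its steel deck, top 20 mm above the table, spans y -56 to +56 mm and x -168 to +38 mm. Behind the backstop a guide rod (x = 52 mm, 66 mm up) runs along y between 78 mm posts at y = -205 and +205 mm.
- backstop (a point): Foot of the backstop's front face, at deck height in the middle of the deck (station x = +26 mm, y = 0). The backstop is an upright steel plate 32 mm high across the whole deck. Axes as the station's.
- apron (a point): Middle of the feed apron, the deck's front part, at deck height (station x = -94 mm, y = 0). Two low guides, 14 mm high, inner faces at y = -50 and +50 mm, run from station x = -136 to -52 mm. Axes as the station's.
- paddles: The aluminium paddle frame of the shuttle, origin as the station's while the stick is upright; it moves along the station's y. Two upright plates, x -20 to +26 mm, inner faces at y = -50 and +50 mm, from 40 to 73 mm above the table (they meet the top 14 mm of a bundle on the deck), joined by a bar behind the backstop. Their lower edges pass over a bundle that lies in a tray.
- shuttle (a joint): Travel of the paddles along the station's y in m: 0 centred, + to the left. It follows the stick at once, 0.27 m for each rad of stick_side (0.135 m at the stop).
- bundle: Waiting bundle of tiles in a paper band, loose, 0.1 to 0.21 kg: 49 mm along its own x, 72 mm along its own y, 34 mm high; origin at the centre of its underside. It lies on the apron, its own x within 0.15 rad of the station's x, its centre 75 to 95 mm in front of the bay's. Fully home, its centre is at about station x = +2 mm. The like bundles in the other tray are fixed there.
- tray_empty: The empty grey plastic tray, fixed, 124 x 124 mm outside, floor 3 mm thick, walls 4 mm thick, 12 mm (left and right) and 18 mm (front and back) high. Origin at the centre of its underside, axes as the station's. It lies beside the bay, centre 121 mm to the left or to the right of it, its floor 17 mm below the deck.
- tray_full: The equal tray on the other side of the bay, fixed, already filled by two tile bundles. Origin and axes as for the empty tray.
- console: Joystick box, fixed to the table, 120 x 120 mm and 52 mm high, right of the station. Origin at the centre of its underside; its x points away from the robot, y to the left, z up (yaw varies by about 0.3 rad). The stick's pivot is 50 mm above the origin.
- stick: The joystick: rubber boot (40 mm wide, up to 26 mm above the pivot), steel shaft 12 mm thick and black round knob of 28 mm diameter, 80 to 120 mm above the pivot. Origin at the pivot, z along the stick. Springs of about 1 N m per rad (5 N at the knob at the stop, and up to 8 N more while the bundle is shoved) bring it upright from every side.
- knob (a point): Centre of the knob, 100 mm from the pivot along the stick, 150 mm above the table when upright.
- stick_side (a joint): Sideways tilt of the stick in rad: 0 upright, + to the console's left (+y), - to its right, stops at -0.5 and +0.5.
- stick_fore (a joint): Fore and aft tilt of the stick in rad: 0 upright, + away from the robot, stops at -0.5 and +0.5. It drives nothing.
- mug: Bystander: a blue and white mug, 78 mm wide, 92 mm high, left front. Origin at the centre of its underside.
- notebook: Bystander: a spiral notebook lying flat, 148 x 109 x 13 mm, left front. Origin at the centre of its underside.
- stamp: Bystander: a wooden hand stamp standing up, 26 x 52 x 73 mm, in front between station and joystick box. Origin at the centre of its underside.
- wood_block: Bystander: a wooden block lying flat, 58 x 125 x 30 mm, in front of the joystick box. Origin at the centre of its underside.
Mind the look-alikes: they are no part of the job. What is shaped like the bundle but turquoise is not meant.

How it is judged (in metres and radians):
On the way, in this order (a step that is already met when the one before it is completed fails the run):
1. the bundle lies on the deck, fully home (within 8 mm) against the backstop, between the paddles, the stick upright (x of bundle in the frame of station above -0.006 m and y of bundle in the frame of station between -0.03 and 0.03 m and z of bundle in the frame of station above 0.014 m and angle between bundle's own z axis and vertical below 0.2 rad and value of joint stick_side between -0.1 and 0.1 rad), for 0.2 s.
2. the fingers hold the stick over to the empty tray's side by more than 0.42 rad (stop at 0.5), less than 0.2 rad fore or aft, for 1 s (((y of tray_empty in the frame of station above 0 m and value of joint stick_side above 0.42 rad) or (y of tray_empty in the frame of station below 0 m and value of joint stick_side below -0.42 rad)) and value of joint stick_fore between -0.2 and 0.2 rad and contact force between the fingers and stick above 0.3 N), for 1 s.
At the end, for the whole second after the job is handed in: The bundle lies flat (within 0.15 rad) and at rest on the floor of the tray that was empty, its centre inside the tray walls and its underside less than 10 mm above the tray's, and the stick stands upright by itself (within 0.06 rad both ways) (x of bundle in the frame of tray_empty between -0.056 and 0.056 m and y of bundle in the frame of tray_empty between -0.056 and 0.056 m and z of bundle in the frame of tray_empty below 0.01 m and angle between bundle's own z axis and vertical below 0.15 rad and linear speed of bundle below 0.02 m/s and value of joint stick_side between -0.06 and 0.06 rad and value of joint stick_fore between -0.06 and 0.06 rad); the robot touches nothing.
It fails at once if the robot pushes the paddles directly (more than 4 N) (contact force between any of the fingers, the arm and paddles above 4 N).
It fails at once if a bystander (mug, notebook, stamp, wooden block) is moved by more than 30 mm (distance of any of mug, notebook, stamp, wood_block from where it was at the start of the episode above 0.03 m).
It also fails if it takes over 56 s, if anything falls off the work surface, if the arm or the gripper's body presses on something with over 40 N, if the wrist force passes 120 N, or if a joint passes its speed limit or range.

## Robot

A 6-joint arm with a two-finger parallel gripper is mounted at the origin on a cart in front of the work surface, level with it; the furniture and walls round the work are solid. World frame = base frame: x ahead of the robot, y to its left, z up, the work surface at z = 0. Lengths are in mm, angles in rad, forces in N, time in s.
With the tool pointing down it reaches from about 350 to 775 mm from the base axis. Payload 7.3 kg.
Tool frame: the origin (TCP) lies midway between the tips of the shut fingers; the grasp point (between the pads) lies 19 mm behind it; z points along the fingers, y is the line along which they close (so a half turn about z gives the same grasp; the last joint's range is limited). The gripper opens to 92 mm and grips with 3 to 60 N. Pads are 19 mm wide; open, the fingers measure 130 mm over their backs; the gripper's body (75 mm by 190 mm) begins 47 mm behind the grasp point.
Start: joints at [-1.337, 0.342, 1.524, -0, 1.275, -0.146], TCP at [194.659, -487.599, 226.741] pointing down, gripper open.
Joint ranges: [-2.53, 2.53], [-0.77, 2.02], [0.04, 2.7], [-1, 4.14], [0.28, 2.66], [-3.11, 3.11]. Speed limits (rad/s): [2.57, 2.57, 3.14, 3.14, 3.14, 3.14].

## Interface

Orientations are given as [roll, pitch, yaw] about the fixed x, y, z axes, in that order (R = Rz(yaw) Ry(pitch) Rx(roll)).
In Python, from plant import get_obs, capture, camera_model, close_job, search_frame, regions_of, pinpoint gives the robot as it stands. The module is installed in compiled form; this text tells all that it offers.
- The arm moves only by the shell command python3 -m pendant 'ROWS'. ROWS is JSON, one flat list of numbers, 7 for each row, row after row: the shift along the tool's x, y, z in units of 30 mm (1.0 is 30 mm), then the turn, a rotation vector about the tool's x, y, z in units of 4 degrees (1.0 is 4 degrees), then the closure, from -1 (fully open) to 1 (shut), so that 0 is half open. In form: [dx, dy, dz, wx, wy, wz, gripper, dx, dy, dz, wx, wy, wz, gripper, ...]. A call has 1 to 12 rows; each row shifts and turns the commanded pose from where the row before left it, along the tool's axes as they then stand; what a row does not reach is not made up. A row lasts 1/10 s, in which the tool goes at most 50 mm and 8.59 degrees, less where a joint would pass 70% of its speed; a pose out of reach is approached as far as the arm can. A call with a number of a shift or a turn outside -1 to 1 is refused whole. A call with a gripper value outside its range is refused whole. The fingers move at their own pace and stop on an object; the grip force is fixed at half the most. Time passes only in rows, so rows that do not move let the fingers close. It gives the time, the measured TCP pose, the force, the opening and the grip force at its end, in the units of the state.
- get_obs(): the state, without advancing time (a new reading comes with each control period).
- capture(name): name is "side" or "top"; returns the picture (400x640x3 uint8, red, green, blue); there is no depth.
- camera_model(name): a dict with "fov_y" (degrees; the focal length in pixels is half the picture's height over the tangent of half this angle, whatever the lens; pixels are square), "cx", "cy" (the principal point, pixels), "D" ([k1, k2, p1, p2, k3] as OpenCV has them; the pictures are not rectified), "pose" (4x4, takes a point from camera to world coordinates). Camera axes: x right, y up, looking along -z (the intrinsics and any distortion apply to the point x, -y, -z); pixel columns grow to the right and rows downward; lengths in mm; the calibration is good to about 2 mm. A picture is of the moment at which its call begins. camera_model takes no time and is no camera call.
- close_job(): hands the job in; it is judged then, once.
Trained networks look in the newest picture that a camera, given by its name, has taken for a name from the list of things; names that differ only in an ending like _2 or _b are one class to them, and where a whole thing is asked for, a point or a joint stands for the part that bears it (a point fixed in the world has none). Each returns a list of dicts, best first, with "score" (0 to 1); they miss things now and then, are a little off and sometimes report something else, mostly with a low value. They report only what shows in the picture. A call takes as long as a camera call. They do not tell look-alikes from the thing itself.
- search_frame(camera, thing): "location" ([column, row] in pixels, amid what is visible of it).
- regions_of(camera, thing): "pixels" (400x640 bool, what is visible of it) and "location" ([column, row] in pixels, amid what is visible of it).
- pinpoint(camera, thing): "location" ([column, row] in pixels: a listed point, or the origin of a listed thing).
The state is a dict: "time": time; "joint_positions": joint angles; "dq": joint speeds; "tau": joint torques, N m; "tool_pos": TCP position; "tcp_rot": TCP orientation; "contact_force": force on the tool from outside, world axes, zero at the start; "moment": the same for the moment, N m; "grip_width": finger opening in mm; "finger_force": force on a finger pad.
Only numpy, scipy, OpenCV 4.12 (cv2) and the standard library are available. Lean on these libraries where they do the work, as an engineer would, in place of code of your own. Each camera call takes 0.05 s, during which the arm holds its last target. There are 200 camera calls.

## Working session

There is one attempt and no reset: what is moved stays moved. The work goes in short steps, Python scripts to look and compute and a shell command to move; the robot and the scene stay as the last step left them, time stands still between calls to the robot, and variables do not carry over. Pictures are saved under pics/ and viewed, at most 10 in all, crops included, and the job is handed in when it is done.

```bash
mkdir -p pics; cat > h.py <<'E'
import numpy as np, cv2
from plant import *
from scipy.spatial.transform import Rotation as R
def K(n):
    m=camera_model(n); f=200/np.tan(np.radians(m["fov_y"])/2)
    return np.array([[f,0,m["cx"]],[0,f,m["cy"]],[0,0,1.]]),np.array(m["D"],float),np.array(m["pose"],float)
def ray(n,px):
    k,D,P=K(n); u=cv2.undistortPoints(np.array([[px]],float),k,D)[0,0]
    return P[:3,3],P[:3,:3]@np.array([u[0],-u[1],-1.])
def atz(n,px,z):
    o,d=ray(n,px); return o+d*(z-o[2])/d[2]
def proj(n,p):
    k,D,P=K(n); c=(np.atleast_2d(p)-P[:3,3])@P[:3,:3]; c=c*[1,-1,-1]
    return cv2.projectPoints(c,np.zeros(3),np.zeros(3),k,D)[0][:,0]
def tri(a,b):
    A=np.zeros((3,3));B=np.zeros(3)
    for n,px in (("side",a),("top",b)):
        o,d=ray(n,px);d=d/np.linalg.norm(d);M=np.eye(3)-np.outer(d,d);A+=M;B+=M@o
    return np.linalg.solve(A,B)
def save(n,f):
    im=capture(n); cv2.imwrite("pics/"+f,im[:,:,::-1]); return im
E
python3 - <<'E'
from h import *
np.set_printoptions(precision=1,suppress=True)
for n in("top","side"):
    save(n,n+"0.png"); print(n,K(n)[2][:3,3])
    for t in ["station","backstop","apron","paddles","bundle","tray_empty","tray_full","console","knob","stick","stamp","wood_block","mug","notebook"]:
        z={"backstop":20,"apron":20,"bundle":20,"knob":150,"stick":50}.get(t,0)
        print(t,[(np.round(r["location"]),round(r["score"],2),atz(n,r["location"],z)[:2]) for r in pinpoint(n,t)[:3]])
E
```

```text
top [ 292.3  -58.9 1591.4]
station [(array([306., 160.]), 0.96, array([620.2, -15.4]))]
backstop [(array([304., 152.]), 0.69, array([644.1,  -8.2]))]
apron []
paddles []
bundle [(array([303., 186.]), 0.94, array([536.9,  -6.8])), (array([363., 209.]), 0.88, array([ 465.7, -192.4])), (array([454., 182.]), 0.57, array([ 551.8, -470.6]))]
tray_empty [(array([341., 161.]), 0.73, array([ 619.8, -123.9]))]
tray_full [(array([266., 164.]), 0.56, array([606.5, 110. ])), (array([342., 159.]), 0.5, array([ 624.9, -127.3]))]
console [(array([409., 177.]), 0.72, array([ 570.1, -335.2]))]
knob [(array([414., 167.]), 0.63, array([ 572.4, -326.4]))]
stick [(array([410., 172.]), 0.58, array([ 576.7, -330.2])), (array([221., 228.]), 0.35, array([403.2, 232.8]))]
stamp [(array([341., 230.]), 0.56, array([ 404. , -125.8]))]
wood_block [(array([392., 238.]), 0.62, array([ 381.7, -280.5]))]
mug [(array([179., 221.]), 0.8, array([427.5, 372.1]))]
notebook [(array([222., 230.]), 0.92, array([400.4, 238.7]))]
side [  553.3 -1356.6   661.8]
station [(array([365., 228.]), 0.84, array([621.8,   6.8]))]
backstop [(array([375., 219.]), 0.69, array([649.5,  26.5])), (array([365., 226.]), 0.15, array([618.5, -25.1]))]
apron [(array([331., 221.]), 0.57, array([518.4,  -2.6]))]
paddles [(array([362., 225.]), 0.78, array([612.1,  21.1]))]
bundle [(array([314., 257.]), 0.93, array([ 482.6, -221.3])), (array([336., 327.]), 0.88, array([ 548.4, -507.5]))]
tray_empty [(array([369., 247.]), 0.96, array([ 629.6, -118.1]))]
tray_full [(array([359., 213.]), 0.69, array([603.8, 109.9]))]
console [(array([347., 290.]), 0.93, array([ 569.5, -335.2]))]
knob [(array([349., 234.]), 0.95, array([ 568.2, -341.5]))]
stick [(array([343., 269.]), 0.83, array([ 558.4, -325.4]))]
stamp [(array([287., 244.]), 0.57, array([ 401.1, -118.6]))]
wood_block [(array([270., 272.]), 0.65, array([ 377.2, -273.5]))]
mug []
notebook []
```

```bash
python3 - <<'E'
import cv2
a=cv2.imread("pics/top0.png")[120:260,150:480]
b=cv2.imread("pics/side0.png")[170:350,200:500]
cv2.imwrite("pics/tc.png",cv2.resize(a,(792,336),interpolation=cv2.INTER_CUBIC))
cv2.imwrite("pics/sc.png",cv2.resize(b,(800,480),interpolation=cv2.INTER_CUBIC))
E
```

```text
(no output)
```

View pics/tc.png

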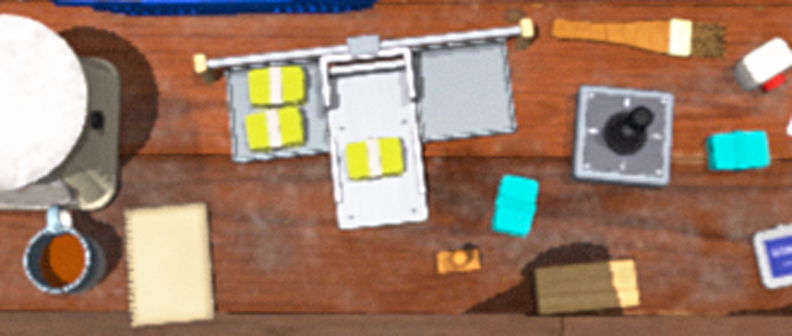

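View pics/sc.png

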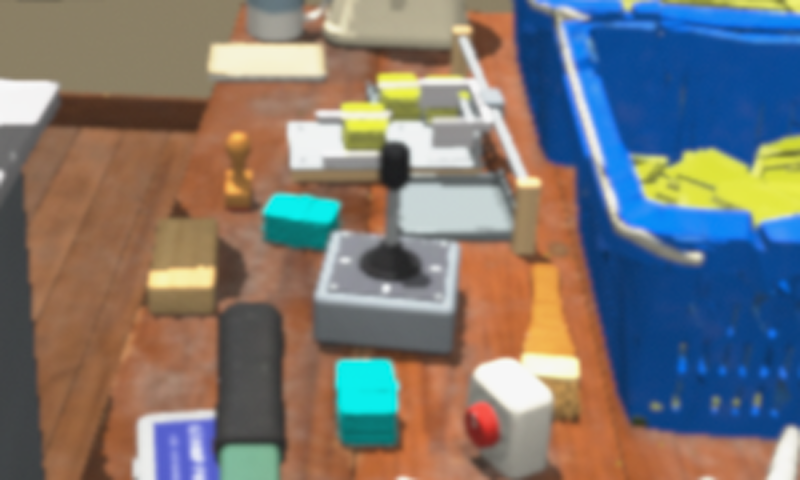

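The top view shows the yellow bundle on the apron (crop 375,158), the empty tray to the right (465,90), the full tray to the left and the stick at (628,128). The turquoise look-alikes are at (515,205) and (738,150). The stick therefore has to tilt right. Next I measure the yaws.

```bash
python3 - <<'E'
from h import *
np.set_printoptions(precision=1,suppress=True)
t=lambda c,z:atz("top",(150+c[0]/2.4,120+c[1]/2.4),z)
L,Rr=t((201,60),78),t((527,25),78); d=L-Rr
print("posts",L,Rr,np.linalg.norm(d)); y=np.arctan2(-d[0],d[1]); print("yaw",y)
c=(L+Rr)/2-52*np.array([np.cos(y),np.sin(y),0]); print("station",c)
D=[t(p,20) for p in((339,229),(428,220))]; print("deck front",D, (D[0]+D[1])/2+168*np.array([np.cos(y),np.sin(y),0]),np.arctan2(-(D[0]-D[1])[0],(D[0]-D[1])[1]))
C=[t(p,52) for p in((580,87),(674,92),(668,186),(573,180))]; print("console",np.array(C),sum(C)/4)
e=C[0]-C[1]+C[3]-C[2]; f=C[0]-C[3]+C[1]-C[2]; print("cyaw",np.arctan2(-e[0],e[1]),np.arctan2(f[1],f[0]))
for n in("top","side"):
  for r in regions_of(n,"bundle"):
    m=r["pixels"].astype(np.uint8); q=max(cv2.findContours(m,0,1)[0],key=cv2.contourArea)
    if n=="top":
      w=np.array([atz(n,p[0],54)[:2] for p in q],np.float32); print(r["score"],r["location"],cv2.minAreaRect(w))
    else: print(r["score"],r["location"])
for a in("knob","console","station","backstop","tray_empty","bundle"):
  ps=[pinpoint(n,a) for n in("side","top")]
  if all(ps): print(a,tri(ps[0][0]["location"],ps[1][0]["location"]))
print(get_obs()["tool_pos"],get_obs()["tcp_rot"],get_obs()["time"],get_obs()["grip_width"])
E
```

```text
posts [649.7 199.   78. ] [ 697.7 -207.2   78. ] 409.02947546268894
yaw 0.1175286545750667
station [622.  -10.2  78. ]
deck front [array([445.6,  26.9,  20. ]), array([458. , -85.7,  20. ])] [618.6  -9.7  20. ] 0.10920941801044004
console [[ 624.7 -276.1   52. ]
 [ 619.2 -394.6   52. ]
 [ 499.5 -384.2   52. ]
 [ 506.1 -265.8   52. ]] [ 562.4 -330.2   52. ]
cyaw -0.05100138853818635 -0.08691348760228393
0.87 [457.2, 181.4] ((546.9509887695312, -473.6111755371094), (48.6892204284668, 72.60740661621094), 0.4511849880218506)
0.79 [304.4, 184.2] ((532.061279296875, -18.605712890625), (50.450592041015625, 72.54036712646484), 7.650501728057861)
0.6 [363.0, 205.0] ((474.0651550292969, -191.74249267578125), (49.01321792602539, 73.50894927978516), 77.15606689453125)
0.74 [336.6, 319.5]
0.65 [314.3, 248.2]
0.52 [335.6, 215.5]
knob [ 571.  -327.7  143.6]
console [ 569.8 -335.2    0.1]
station [619.4 -15.6  10.6]
backstop [643.9  -8.6  35.5]
tray_empty [ 624.5 -123.6    1.8]
bundle [511.4  -9.7 -89.3]
[ 194.7 -487.6  226.7] [ 3.1 -0.   0.4] 2.2 91.7577475065623
```

```bash
cat >> h.py <<'E'
def st(x,y,z):
    c,s=np.cos(.113),np.sin(.113); return np.array([620+c*x-s*y,-11+s*x+c*y,z])
def plan(p,yaw):
    o=get_obs(); r=R.from_euler("xyz",o["tcp_rot"]); T=R.from_euler("xyz",[np.pi,0,yaw])
    print("tool shift first /30:",np.round(r.inv().apply(np.array(p)-o["tool_pos"])/30,2),"or after turn:",np.round(T.inv().apply(np.array(p)-o["tool_pos"])/30,2),"turn/4deg:",np.round(np.degrees((r.inv()*T).as_rotvec())/4,2),"t",o["time"])
E
python3 -c "
from h import *
p=st(-140,2,120);print(p,get_obs()['tcp_rot']);plan(p,.113)"
```

```text
[480.66735995 -24.79910931 120.        ] [ 3.14154204e+00 -1.62173440e-05  3.79756077e-01]
tool shift first /30: [ 14.57 -10.79   3.56] or after turn: [ 11.21 -14.25   3.56] turn/4deg: [ 0.   -0.    3.82] t 2.2
```

```bash
python3 -m pendant '[0,0,0,0,0,0.955,-1, 0,0,0,0,0,0.955,-1, 0,0,0,0,0,0.955,-0.5, 0,0,0,0,0,0.955,0, 0.7,-0.89,0,0,0,0,0, 0.7,-0.89,0,0,0,0,0, 0.7,-0.89,0,0,0,0,0, 0.7,-0.89,0,0,0,0,0, 0.7,-0.89,0,0,0,0,0, 0.7,-0.89,0,0,0,0,0, 0.7,-0.89,0,0,0,0,0, 0.7,-0.89,0,0,0,0,0]'
python3 -m pendant '[0.7,-0.89,0,0,0,0,0, 0.7,-0.89,0,0,0,0,0, 0.7,-0.89,0,0,0,0,0, 0.7,-0.89,0,0,0,0,0, 0.7,-0.89,0,0,0,0,0, 0.7,-0.89,0,0,0,0,0, 0.7,-0.89,0,0,0,0,0, 0.7,-0.89,0.5,0,0,0,0, 0,0,0.8,0,0,0,0, 0,0,0.8,0,0,0,0, 0,0,0.8,0,0,0,0, 0,0,0.66,0,0,0,0]'
python3 -c "
from h import *
plan(st(-140,2,32),.113);save('top','t1.png');print(regions_of('top','bundle')[0]['location'],get_obs()['grip_width'])"
```

```text
time: 3.4
tool_pos: [338.0, -255.2, 226.9]
tcp_rot: [3.141, -0.0, 0.113]
contact_force: [0.1, -0.7, 0.6]
grip_width: 46.1
finger_force: 0.0
time: 4.6
tool_pos: [480.0, -25.0, 118.7]
tcp_rot: [-3.141, 0.001, 0.114]
contact_force: [0.1, 0.6, 0.4]
grip_width: 45.9
finger_force: 0.0
tool shift first /30: [ 0.02 -0.    2.89] or after turn: [ 0.02 -0.    2.89] turn/4deg: [-0.    0.01  0.01] t 4.6
[456.6, 183.5] 46.332853916317426
```

```bash
python3 -m pendant '[0,0,0.8,0,0,0,0, 0,0,0.8,0,0,0,0, 0,0,0.8,0,0,0,0, 0,0,0.49,0,0,0,0, 0,0,0,0,0,0,0]'
python3 -m pendant '[0.3,0,0,0,0,0,0, 0.3,0,0,0,0,0,0, 0.3,0,0,0,0,0,0, 0.3,0,0,0,0,0,0, 0.3,0,0,0,0,0,0, 0.3,0,0,0,0,0,0, 0.3,0,0,0,0,0,0, 0.3,0,0,0,0,0,0, 0.3,0,0,0,0,0,0, 0.3,0,0,0,0,0,0, 0.3,0,0,0,0,0,0]'
python3 -c "
from h import *
plan(st(-32,2,32),.113);a=save('top','t2.png');b=save('side','s2.png')
cv2.imwrite('pics/c2.png',np.hstack([cv2.resize(a[120:230,240:400],None,fx=2.5,fy=2.5),cv2.resize(b[190:300,290:440],None,fx=2.5,fy=2.5)])[:,:,::-1])"
```

```text
time: 5.2
tool_pos: [479.8, -25.2, 32.6]
tcp_rot: [-3.141, 0.002, 0.113]
contact_force: [0.5, 0.5, 0.0]
grip_width: 46.5
finger_force: 0.0
time: 6.3
tool_pos: [579.4, -13.9, 33.1]
tcp_rot: [3.142, 0.0, 0.113]
contact_force: [-0.8, -0.2, 0.1]
grip_width: 45.9
finger_force: 0.6
tool shift first /30: [ 0.29 -0.01  0.04] or after turn: [ 0.29 -0.01  0.04] turn/4deg: [0. 0. 0.] t 6.3
```

View pics/c2.png

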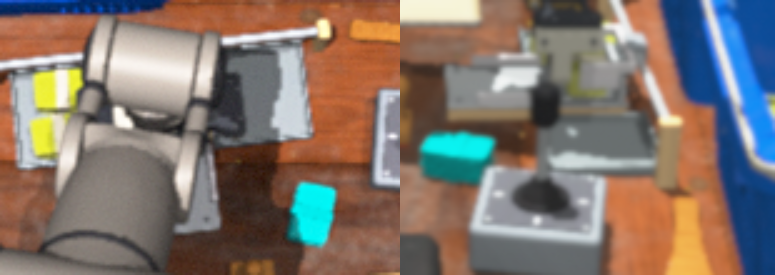

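The arm hides the bay in the top view. The side view shows the fingers behind the bundle, between the paddles. I'll push on slowly until the force rises.

```bash
python3 -m pendant '[0.12,0,0,0,0,0,0, 0.1,0,0,0,0,0,0, 0,0,0,0,0,0,0]'; python3 -m pendant '[0.07,0,0,0,0,0,0, 0,0,0,0,0,0,0]'; 
```

```text
time: 6.7
tool_pos: [585.5, -13.3, 33.2]
tcp_rot: [3.141, -0.0, 0.113]
contact_force: [-0.1, 0.2, -0.8]
grip_width: 46.1
finger_force: 0.0
time: 6.9
tool_pos: [587.4, -13.1, 33.2]
tcp_rot: [3.141, -0.0, 0.113]
contact_force: [0.5, 0.5, 0.3]
grip_width: 45.3
finger_force: 0.1
```

```bash
for i in 1; do python3 -m pendant '[0.07,0,0,0,0,0,0, 0,0,0,0,0,0,0]'|grep -E "pos|contact"; done; python3 -m pendant '[0.07,0,0,0,0,0,0, 0,0,0,0,0,0,0]'|grep -E "pos|contact|finger"; python3 -m pendant '[0.07,0,0,0,0,0,0, 0,0,0,0,0,0,0]'|grep -E "pos|contact|finger"
```

```text
tool_pos: [588.9, -12.9, 33.2]
contact_force: [-3.7, -1.2, 2.4]
tool_pos: [588.9, -12.8, 33.0]
contact_force: [-9.9, -3.0, 6.3]
finger_force: 5.4
tool_pos: [588.9, -12.8, 33.0]
contact_force: [-17.6, -4.2, 12.3]
finger_force: 9.0
```

The push force rises at x = 588.9, where 588.4 was expected, so the bundle is home. I'll back off, lift and look.

```bash
python3 -m pendant '[-0.4,0,0,0,0,0,0, -0.6,0,0,0,0,0,0, -0.6,0,0,0,0,0,0, 0,0,-1,0,0,0,0, 0,0,-1,0,0,0,0, 0,0,-1,0,0,0,0, 0,0,-1,0,0,0,0, 0,0,-1,0,0,0,0, 0,0,-1,0,0,0,0, 0,0.5,-0.8,0,0,0,0, 0,1,0,0,0,0,0, 0,1,0,0,0,0,0]'
python3 -m pendant '[0,1,0,0,0,0.6,0, 0,1,0,0,0,0.6,0, 0,1,0,0,0,0.6,0, 0,1,0,0,0,0.5,0, 0,0,0,0,0,0,0]'
python3 - <<'E'
from h import *
np.set_printoptions(precision=1,suppress=True)
a=save('top','t3.png');b=save('side','s3.png')
for r in regions_of("top","bundle"):
  q=max(cv2.findContours(r["pixels"].astype(np.uint8),0,1)[0],key=cv2.contourArea)
  w=np.array([atz("top",p[0],54)[:2] for p in q],np.float32); print(r["score"],r["location"],cv2.minAreaRect(w))
for n in("top","side"):
  for t,z in(("knob",150),("console",0),("stick",50)): print(n,t,[(r["score"],atz(n,r["location"],z)) for r in pinpoint(n,t)[:1]])
cv2.imwrite('pics/c3.png',cv2.resize(a[120:220,230:440],(798,380),interpolation=cv2.INTER_CUBIC)[:,:,::-1])
plan([568,-330,225],-.065)
E
```

```text
time: 8.7
tool_pos: [555.3, -92.8, 238.7]
tcp_rot: [3.14, -0.004, 0.114]
contact_force: [0.3, 0.8, -0.1]
grip_width: 46.2
finger_force: 0.0
time: 9.2
tool_pos: [560.4, -215.6, 236.9]
tcp_rot: [3.14, -0.001, -0.052]
contact_force: [0.2, -0.2, 0.0]
grip_width: 45.8
finger_force: 0.0
0.93 [455.7, 183.0] ((545.0787963867188, -471.621826171875), (51.595970153808594, 77.1721420288086), 5.429408550262451)
0.65 [301.9, 155.1] ((619.5672607421875, -8.690010070800781), (52.069664001464844, 67.17041778564453), 7.881489276885986)
top knob [(0.62, array([ 570.5, -338. ,  150. ]))]
top console [(0.62, array([ 568.5, -334. ,    0. ]))]
top stick [(0.38, array([ 579.2, -333.5,   50. ]))]
side knob [(0.95, array([ 573.1, -331.5,  150. ]))]
side console [(0.6, array([ 558.5, -331. ,    0. ]))]
side stick [(0.62, array([ 563.2, -327.2,   50. ]))]
tool shift first /30: [0.4 3.9 0.4] or after turn: [0.5 3.9 0.4] turn/4deg: [ 0.  -0.   0.3] t 9.65
```

View pics/c3.png

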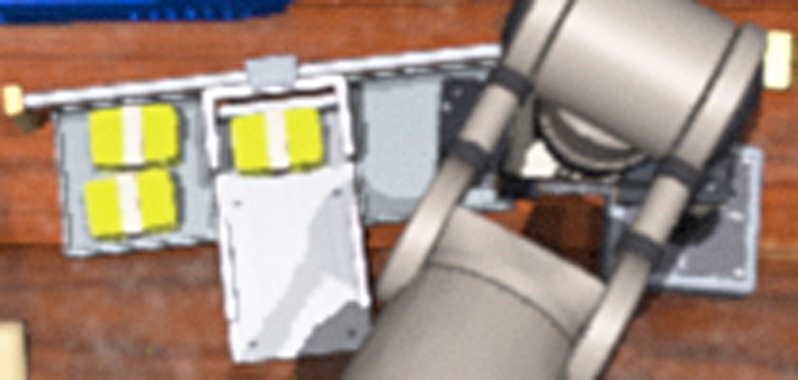

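The top view shows the bundle at crop (277,138), touching the backstop and between the paddles, with the tray to its right empty. Next I go over the stick with the gripper open wide.

```bash
python3 -m pendant '[0.13,0.8,0,0,0,0.1,-1, 0.1,0.8,0,0,0,0.1,-1, 0.1,0.8,0,0,0,0,-1, 0.1,0.8,0,0,0,0,-1, 0.1,0.73,0,0,0,0,-1, 0,0,0,0,0,0,-1]'
python3 -c "
from h import *
plan([569,-331,120],-.065);b=save('side','s4.png');print(get_obs()['grip_width'])
cv2.imwrite('pics/c4.png',cv2.resize(b[130:310,270:430],(640,560)[::1],interpolation=cv2.INTER_CUBIC)[:,:,::-1])"
```

```text
time: 10.25
tool_pos: [569.2, -332.9, 236.6]
tcp_rot: [3.141, 0.0, -0.064]
contact_force: [-0.2, 0.8, -0.3]
grip_width: 88.8
finger_force: 0.0
tool shift first /30: [-0.01 -0.07  3.89] or after turn: [-0.01 -0.06  3.89] turn/4deg: [0.01 0.   0.02] t 10.25
90.78531901716558
```

View pics/c4.png

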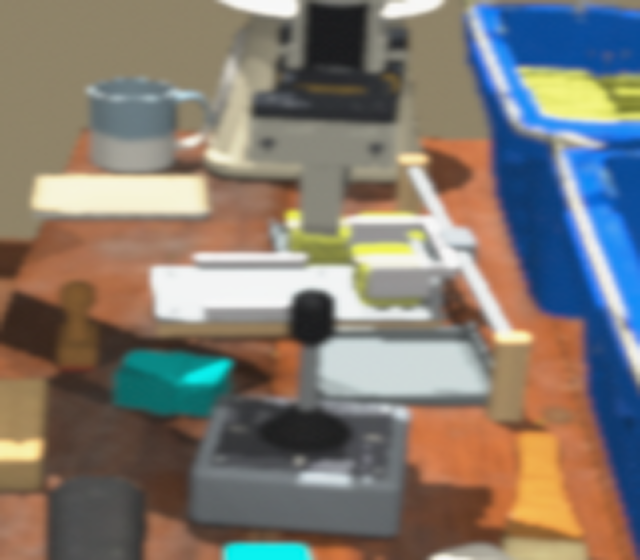

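```bash
python3 -c "
from h import *
print(proj('side',[[569,-331,150],[569,-331,236],[569,-331,76],[565,-331,150]]), (348.25,231),(351,205),(346.5,269))
for t in ('knob','stick'):
  print([ (r['location']) for r in regions_of('side',t)[:1]])"
```

```text
[[349.18684267 232.32491658]
 [350.86032327 197.43675613]
 [347.8243707  260.77832511]
 [347.4272714  232.24566771]] (348.25, 231) (351, 205) (346.5, 269)
[[349.7, 246.2]]
[[347.0, 246.0]]
```

The knob is within about 2 mm of where I aimed, so I descend round it and then narrow the fingers.

```bash
python3 -m pendant '[-0.05,-0.07,0.7,0,0,0,-1, 0,0,0.8,0,0,0,-1, 0,0,0.8,0,0,0,-1, 0,0,0.8,0,0,0,-1, 0,0,0.79,0,0,0,-1, 0,0,0,0,0,0,0, 0,0,0,0,0,0,0, 0,0,0,0,0,0,0, 0,0,0,0,0,0,0]'
python3 -c "
from h import *
b=save('side','s5.png');a=save('top','t5.png')
cv2.imwrite('pics/c5.png',np.hstack([cv2.resize(b[180:310,290:410],(480,520)),cv2.resize(a[120:220,240:440],(320,160))if 0 else b[:520:1,:1].repeat(1,1)[:0] if 0 else np.zeros((520,1,3),np.uint8)])[:,:,::-1])"
```

```text
time: 11.3
tool_pos: [568.9, -328.7, 122.3]
tcp_rot: [3.14, -0.002, -0.061]
contact_force: [-0.0, 0.5, 0.2]
grip_width: 64.4
finger_force: 0.0
```

View pics/c5.png

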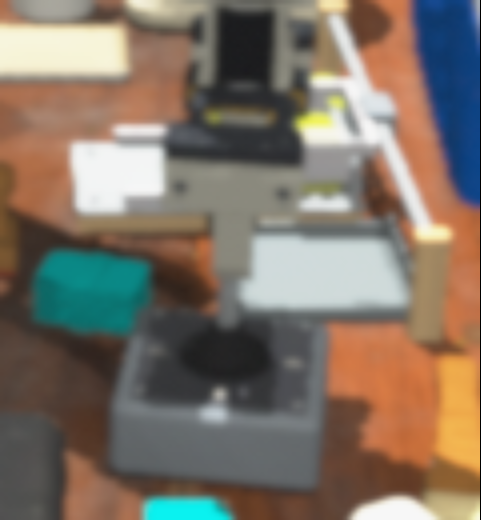

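The right-hand finger covers the knob and the shaft shows centred under it, so the stick is straddled. Next I push it over to the right.

```bash
python3 -m pendant '[0,0,0,0,0,0,0, 0,0,0,0,0,0,0, 0,0.15,0,0,0,0,0, 0,0.15,0,0,0,0,0, 0,0.2,0,0,0,0,0, 0,0.2,0,0,0,0,0, 0,0.2,0,0,0,0,0, 0,0.2,0,0,0,0,0, 0,0.2,0,0,0,0,0, 0,0.2,0,0,0,0,0, 0,0.2,0,0,0,0,0]'; python3 -m pendant '[0,0.05,0,0,0,0,0, 0,0,0,0,0,0,0]'; python3 -m pendant '[0,0.05,0,0,0,0,0, 0,0,0,0,0,0,0]'
```

```text
time: 12.5
tool_pos: [564.4, -377.0, 118.6]
tcp_rot: [-3.136, 0.003, -0.061]
contact_force: [1.0, 10.2, -7.7]
grip_width: 46.0
finger_force: 5.1
time: 12.7
tool_pos: [564.2, -378.9, 118.4]
tcp_rot: [-3.136, 0.003, -0.061]
contact_force: [0.2, 7.0, -5.0]
grip_width: 46.0
finger_force: 3.3
time: 12.9
tool_pos: [564.1, -379.7, 118.3]
tcp_rot: [-3.135, 0.004, -0.061]
contact_force: [0.7, 7.6, -5.5]
grip_width: 45.9
finger_force: 4.1
```

```bash
python3 -m pendant '[0,0.06,0,0,0,0,0, 0,0.06,0,0,0,0,0, 0,0,0,0,0,0,0]'|grep -E "pos|contact|finger"; python3 -m pendant '[0,0.06,0,0,0,0,0, 0,0.06,0,0,0,0,0, 0,0,0,0,0,0,0]'|grep -E "time|pos|contact|finger"
python3 -c "
from h import *
a=save('top','t6.png');b=save('side','s6.png')
cv2.imwrite('pics/c6.png',np.hstack([cv2.resize(a[120:220,250:400],(420,280)),cv2.resize(b[190:290,290:425],(378,280))])[:,:,::-1])"
```

```text
tool_pos: [563.9, -383.7, 118.3]
contact_force: [1.0, 8.6, -3.6]
finger_force: 3.7
time: 13.5
tool_pos: [563.6, -386.4, 118.0]
contact_force: [1.5, 10.3, -5.0]
finger_force: 4.9
```

View pics/c6.png

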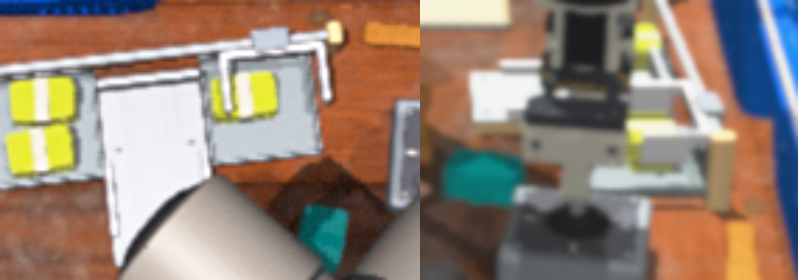

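The paddles have travelled to the far right, with the rod collar at crop (270,40), about 0.49 rad. The bundle (245,92) lies in the right tray, partly under the left paddle. I'll hold, then return the stick slowly.

```bash
python3 -m pendant '[0,0.04,0,0,0,0,0, 0,0,0,0,0,0,0, 0,0,0,0,0,0,0, 0,0,0,0,0,0,0, 0,0,0,0,0,0,0, 0,0,0,0,0,0,0, 0,0,0,0,0,0,0, 0,0,0,0,0,0,0, 0,0,0,0,0,0,0, 0,0,0,0,0,0,0, 0,0,0,0,0,0,0, 0,0,0,0,0,0,0]'
python3 -m pendant '[0,0,0,0,0,0,0, 0,0,0,0,0,0,0, 0,0,0,0,0,0,0, 0,0,0,0,0,0,0, 0,0,0,0,0,0,0, 0,0,0,0,0,0,0]'
python3 - <<'E'
from h import *
a=save('top','t7.png')
cv2.imwrite('pics/c7.png',cv2.resize(a[120:190,300:400],(700,490),interpolation=cv2.INTER_CUBIC)[:,:,::-1])
c=np.array([620,-11,66.]);m=st(52,0,66)
for th in(0,.4,.45,.5): print(th,proj("top",st(52,-.27e3*th,66)))
E
```

```text
time: 14.8
tool_pos: [563.7, -386.8, 117.9]
tcp_rot: [-3.133, 0.005, -0.06]
contact_force: [0.8, 12.8, -5.6]
grip_width: 45.8
finger_force: 5.8
time: 15.4
tool_pos: [563.7, -386.8, 117.9]
tcp_rot: [-3.133, 0.005, -0.06]
contact_force: [0.2, 11.3, -4.7]
grip_width: 46.1
finger_force: 5.8
0 [[302.25440616 139.31368464]]
0.4 [[337.84556804 135.65319951]]
0.45 [[342.2891425  135.19668224]]
0.5 [[346.73143776 134.74040653]]
```

View pics/c7.png

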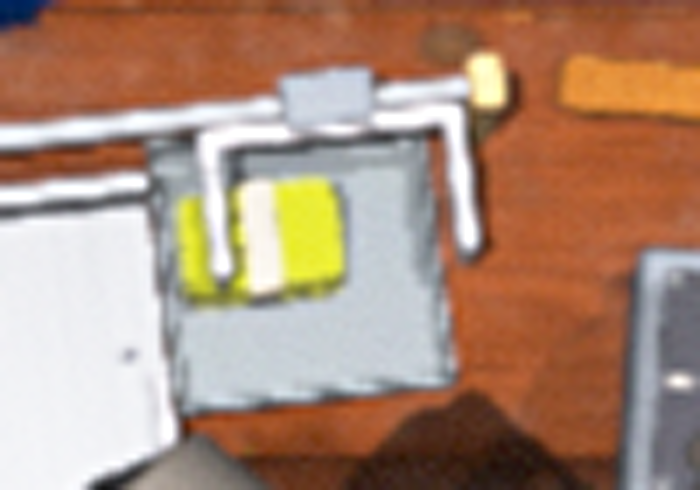

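The collar sits at column 346.7, which is exactly 0.5 rad, and the bundle lies flat inside the tray with the paddle passed over it. Now I return the stick.

```bash
python3 -m pendant '[0,-0.2,0,0,0,0,0, 0,-0.2,0,0,0,0,0, 0,-0.2,0,0,0,0,0, 0,-0.2,0,0,0,0,0, 0,-0.2,0,0,0,0,0, 0,-0.2,0,0,0,0,0, 0,-0.2,0,0,0,0,0, 0,-0.2,0,0,0,0,0, 0,-0.2,0,0,0,0,0, 0,-0.15,0,0,0,0,0, 0,0,0,0,0,0,-0.5, 0,0,0,0,0,0,-1]'
python3 -m pendant '[0,0,0,0,0,0,-1, 0,0,0,0,0,0,-1, 0,0,0,0,0,0,-1, 0,0,0,0,0,0,-1, 0,0,-0.5,0,0,0,-1, 0,0,-0.8,0,0,0,-1, 0,0,-0.8,0,0,0,-1, 0,0,-0.8,0,0,0,-1, 0,0,-0.8,0,0,0,-1, -0.5,0,-0.3,0,0,0,-1, -1,0,0,0,0,0,-1, -1,0,0,0,0,0,-1]'
python3 -m pendant '[-1,0,0,0,0,0,-1, -1,0,0,0,0,0,-1, -0.5,0,0,0,0,0,-1, 0,0,0,0,0,0,-1, 0,0,0,0,0,0,-1, 0,0,0,0,0,0,-1]'
python3 - <<'E'
from h import *
a=save('top','t8.png');b=save('side','s8.png')
cv2.imwrite('pics/c8.png',np.hstack([cv2.resize(a[120:220,280:440],(448,280)),cv2.resize(b[190:300,290:425],(344,280))])[:,:,::-1])
E
```

```text
time: 16.65
tool_pos: [568.0, -332.4, 120.6]
tcp_rot: [3.141, -0.0, -0.061]
contact_force: [0.7, -0.1, 0.0]
grip_width: 57.4
finger_force: 0.0
time: 17.85
tool_pos: [492.4, -327.6, 240.7]
tcp_rot: [3.141, -0.001, -0.061]
contact_force: [0.1, 0.4, 0.0]
grip_width: 91.7
finger_force: 0.0
time: 18.45
tool_pos: [419.0, -323.3, 240.5]
tcp_rot: [3.141, -0.001, -0.061]
contact_force: [-0.1, 0.2, 0.2]
grip_width: 92.0
finger_force: 0.0
```

View pics/c8.png

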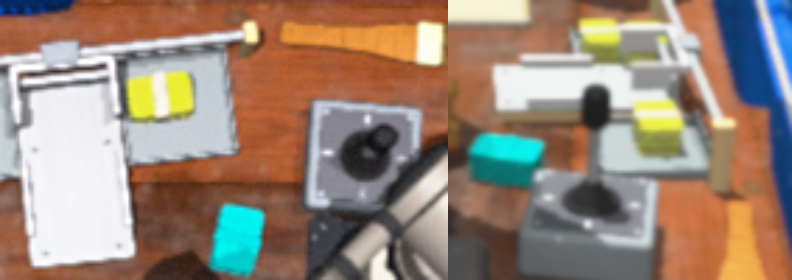

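The stick is upright, the paddles are centred and the bundle lies flat in the right tray at crop (160,95). I'm handing the job in.

```bash
python3 -c "
from plant import *
print(close_job())"
```

```text
the job is handed in; nothing more can be done
None
```

I pushed the bundle home and tilted the stick fully right for about two seconds; the paddles shoved the bundle into the empty tray, where it lies flat. The stick sprang back upright and the job is handed in at about 18.6 s; hand-in returned no verdict.

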